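Roll the long vial onto the reader's line

TASK

Two vials lie on the white code-reading stage, one either side of its black line. With your fingertips on top of the longer vial, push it sideways so that it rolls along the stage and comes to rest on the black line, lying along the line with its middle over it. Do not pick it up, and leave the shorter vial and the other things around undisturbed.

Things in the scene. Friction and masses are not known exactly. Their poses are not given: they have to be found in the camera images.
- stage: Fixed white silicone-faced bed, its top 6 mm above its origin (underside, beneath the line). x runs along the line away from the robot, y across it, z up; bed spans x -110 to 140, y -140 to 140 mm. Aluminium lips 6 mm wide, 7 mm high along both y edges. Grey reader head at the far end of the line: x 87 to 135, y -45 to 45 mm, 42 mm high over the bench.
- line (a point): Middle of the working part of the black line, on the bed's top surface. The line is 6 mm wide, flush, and runs along this frame's x (same axes as the stage) from 80 mm on the robot's side to 85 mm on the far side.
- long_vial_mid (a point): Middle of the longer lying vial, on its axis. White, 35 mm diameter, 78 mm long with its narrower dark cap, 45 to 80 g. z points base to cap (cap towards the robot); x starts upward and turns with it. Starts roughly along the line, 55 to 75 mm to either side. Axis 17.5 mm, top 35 mm above the bed. Pressed on top it rolls half as far as the fingertip travels; let go at rest it stays, let go moving slowly it stops within 1 cm.
- short_vial_mid (a point): Half-way along the shorter lying vial (brown, 33 mm diameter, 58 mm long) on the other side of the line, about 35 g. Leave it alone.
- beaker: Glass beaker, 70 mm wide, 82 mm high, standing on the bench to the left of the stage; origin at the centre of its underside. Leave it alone.
- jar: Small jar with a wide lid, 44 mm wide, 56 mm high, on the bench to the right of the stage; origin at the centre of its underside. Leave it alone.
- bung: Cork bung, 26 mm wide and high, on the bench to the right of the stage; origin at the centre of its underside. Leave it alone.
There are look-alikes about, which are no part of the job. Leave any orange or purple look-alike of the part that bears long_vial_mid alone.

How it is judged:
On the way:
1. the longer vial has truly rolled (turned about its axis by over 1.2 rad) before it is 55 mm from its start (angle between long_vial_mid's own x axis and vertical above 1.2 rad and distance of long_vial_mid from where it was at the start of the episode below 0.055 m), for 0.05 s.
At the end, for the whole second after the job is handed in: The longer vial lies at rest on the bed, its middle within 6 mm of the line's centre sideways and within 30 mm of the line's middle lengthways, its axis within 10 degrees of the line's direction (y of long_vial_mid in the frame of line between -0.006 and 0.006 m and x of long_vial_mid in the frame of line between -0.03 and 0.03 m and z of long_vial_mid in the frame of line between 0.014 and 0.022 m and angle between the z axis of long_vial_mid and the x axis of line, either way round below 0.17 rad and linear speed of long_vial below 0.01 m/s); the robot touches nothing.
It fails at once if the longer vial is lifted or stood up (middle more than 10 mm above where it lies) (z of long_vial_mid in the frame of line above 0.028 m).
It fails at once if the shorter vial is moved over 12 mm (distance of short_vial_mid from where it was at the start of the episode above 0.012 m).
It fails at once if the beaker, jar or bung is moved over 15 mm (distance of any of beaker, jar, bung from where it was at the start of the episode above 0.015 m).
It also fails if it takes over 54 s, if anything falls off the work surface, if the arm or the gripper's body presses on something with over 40 N, if the wrist force passes 120 N, or if a joint passes its speed limit or range.

ROBOT

A 6-joint arm with a two-finger parallel gripper is mounted at the origin on a cart in front of the work surface, level with it; the furniture and walls round the work are solid. World frame = base frame: x ahead of the robot, y to its left, z up, the work surface at z = 0. Lengths are in m, angles in rad, forces in N, time in s.
With the tool pointing down it reaches from about 0.35 to 0.975 m from the base axis. Payload 4.9 kg.
Tool frame: the origin (TCP) lies on the centre line of the jaws, within the pads' length; the fingertips stand ctrl.tcp_to_tips ahead of it and the grasp point (between the pads) lies 3 mm ahead of it (ctrl.tcp_to_tips is the distance from the TCP to the fingertips, in m); z points along the fingers, y is the direction in which the jaws open and shut (so a half turn about z gives the same grasp; the last joint's range is limited). The gripper opens to 85 mm and grips with 20 to 120 N. Pads are 22 mm wide; open, the fingers measure 114 mm over their backs; the gripper's body (76 mm by 85 mm) begins 54 mm behind the grasp point. The pads swing forward as they close: fully open they stand 13 mm farther back than shut.
Start: joints at [1.155, 0.053, 1.613, -0, 1.476, -0.119], TCP at [0.183, 0.598, 0.253] pointing down, gripper open.
Joint ranges: [-3.01, 3.01], [-1.01, 2.22], [0.06, 2.58], [-1.02, 4.17], [0.09, 2.62], [-3.14, 3.14]. Speed limits (rad/s): [2.57, 2.57, 3.14, 3.14, 3.14, 3.14].

INTERFACE

Orientations are given as a rotation vector (axis times angle).
In Python, from station import ctrl, vision gives the robot as it stands.
- The arm moves only by the tool jog_arm, never from a script. Its argument "deltas" is a list of rows, each a list of 7 numbers: the turn, a rotation vector about the tool's x, y, z in rad, then the shift along the tool's x, y, z in cm, then the opening, from 0 (shut) to 1 (fully open). A call has 1 to 12 rows; each row shifts and turns the commanded pose from where the row before left it, along the tool's axes as they then stand; what a row does not reach is not made up. A row lasts 1/12 s, in which the tool goes at most 41.7 mm and 7.16 degrees, less where a joint would pass 70% of its speed; a pose out of reach is approached as far as the arm can. A call with a gripper value outside its range is refused whole. The fingers move at their own pace and stop on an object; "grip_force" is the grip in N (left out, the last holds). Time passes only in rows, so rows that do not move let the fingers close. It gives the time, the measured TCP pose, the force and the opening at its end, in the units of the state.
- ctrl.get_obs(): the state, without advancing time (a new reading comes with each control period).
- vision.get_image(name): name is "side" or "top" or "wrist"; returns (picture, depth): 480x640x3 uint8, red, green, blue; 480x640 float32, m along the optical axis (not along the pixel's ray), 0 where there is no reading.
- vision.calibration(name): a dict with "fx", "fy", "cx", "cy" (pixels), "rvec" (rotation vector, rad) and "tvec" (3), from world to camera coordinates, as OpenCV has them; the wrist camera has in their place "hand_eye" (4x4, takes a point from camera to tool coordinates, whose origin is the TCP and whose axes are the flange's). Camera axes: x right, y down, z forward; pixel columns grow to the right and rows downward; lengths in m; the calibration is good to about 2 mm. A picture is of the moment at which its call begins: read the wrist's pose just before it. calibration takes no time and is no camera call.
- ctrl.finish_job(): hands the job in, once; it reports no verdict.
The state is a dict: "t": time; "q": joint angles; "dq": joint speeds; "effort": joint torques, N m; "tool_pos": TCP position; "tool_rot": TCP orientation; "contact_force": force on the tool from outside, world axes, zero at the start; "wrist_torque": the same for the moment, N m; "opening": finger opening in m.
Only numpy, scipy, OpenCV 4.12 (cv2) and the standard library are available. Lean on these libraries where they do the work, as an engineer would, in place of code of your own. Each camera call takes 0.05 s, during which the arm holds its last target. There are 200 camera calls.

## Working session

There is one attempt and no reset: what is moved stays moved. The work goes in short steps, Python scripts to look and compute and a tool call to move; the robot and the scene stay as the last step left them, time stands still between calls to the robot, and variables do not carry over. Pictures are saved under pics/ and viewed, about 8 in all and at most 12, crops included, and the job is handed in when it is done.

Besides the shell and the picture viewer there is one more tool, called after "Emit:" as name(argument=value, ...), one argument or row to a line, values as JSON. jog_arm: Moves the arm, as the interface text tells. Its arguments: {"type":"object","properties":{"deltas":{"type":"array"},"grip_force":{"type":"number"}},"required":["deltas"]}

```bash
mkdir -p pics; cat > h.py <<'E'
import numpy as np, cv2
from scipy.spatial.transform import Rotation as R
from station import ctrl, vision
def world(name, dep, o=None):
    c=vision.calibration(name); v,u=np.mgrid[:480,:640]
    p=np.dstack([(u-c["cx"])/c["fx"]*dep,(v-c["cy"])/c["fy"]*dep,dep])
    if "hand_eye" in c:
        H=np.array(c["hand_eye"]); p=p@H[:3,:3].T+H[:3,3]
        return p@R.from_rotvec(o["tool_rot"]).as_matrix().T+np.array(o["tool_pos"])
    M=cv2.Rodrigues(np.array(c["rvec"],float))[0]
    return (p-np.array(c["tvec"]).ravel())@M
def shot(name,fn):
    o=ctrl.get_obs(); im,d=vision.get_image(name)
    cv2.imwrite(f"pics/{fn}.png",im[...,::-1]); np.savez(f"pics/{fn}.npz",im=im,w=world(name,d,o),d=d)
    return im,d,world(name,d,o)
E
python3 - <<'E'
from h import *
o=ctrl.get_obs(); print({k:np.round(v,3) for k,v in o.items()}, ctrl.tcp_to_tips)
print(R.from_rotvec(o["tool_rot"]).as_matrix().round(3))
shot("top","top1")
E
```

```text
{'t': np.float64(0.0), 'q': array([ 1.155,  0.053,  1.614,  0.   ,  1.476, -0.119]), 'dq': array([ 0.   ,  0.   ,  0.001,  0.001, -0.001, -0.001]), 'effort': array([-0.0000e+00, -3.9368e+01, -3.7018e+01, -0.0000e+00,  7.0000e-03,
        0.0000e+00]), 'tool_pos': array([0.183, 0.597, 0.252]), 'tool_rot': array([-4.650e-01, -3.107e+00,  3.000e-03]), 'contact_force': array([-0.222, -0.582, -0.039]), 'wrist_torque': array([ 0.014, -0.043, -0.004]), 'opening': np.float64(0.085)} 0.022
[[-0.956  0.293 -0.001]
 [ 0.293  0.956 -0.002]
 [ 0.    -0.002 -1.   ]]
```

View pics/top1.png

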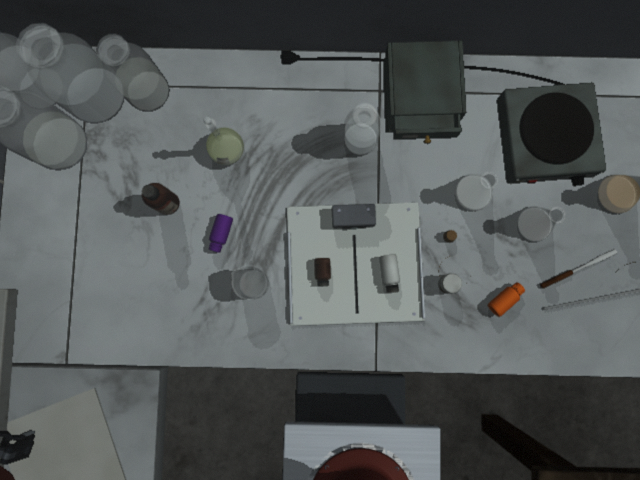

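The top view shows the stage at px (290–422, 205–325), with the line from (355,235) to (357,313). The long white vial is at (390,271), cap towards the robot, on the right of the line. The short brown vial is at (323,271), and the jar, bung and beaker stand clear of the stage.

```bash
python3 - <<'E'
from h import *
z=np.load("pics/top1.npz"); im=z["im"].astype(int); w=z["w"]; g=im.sum(2)/3
def box(m,u0,u1,v0,v1):
    k=np.zeros_like(m); k[v0:v1,u0:u1]=m[v0:v1,u0:u1]; return k
# line
m=box(g<70,349,364,233,318); P=w[m]; P=P[np.abs(P[:,2]-.006)<.008]
vx,vy,x0,y0=cv2.fitLine(P[:,:2].astype(np.float32),cv2.DIST_HUBER,0,.01,.01).ravel()
d=np.array([vx,vy])*np.sign(vx); s=(P[:,:2]-[x0,y0])@d
print("line n",len(P),"z",np.median(P[:,2]),"c",x0,y0,"dir",d,"yaw",np.arctan2(d[1],d[0]),"ends",s.min(),s.max())
near=np.array([x0,y0])+d*s.min(); far=np.array([x0,y0])+d*s.max(); print(near,far)
n=np.array([-d[1],d[0]])
for nm,b in (("long",(378,405,245,297)),("short",(310,336,250,292))):
    m=box(w[...,2]>.017,*b); P=w[m]; xy=(P[:,:2]-near)@np.c_[d,n]
    print(nm,len(P),"zmax",np.percentile(P[:,2],98),"along",xy[:,0].min(),xy[:,0].max(),"across",xy[:,1].min(),xy[:,1].max())
    T=P[P[:,2]>np.percentile(P[:,2],60)]
    f=cv2.fitLine(T[:,:2].astype(np.float32),cv2.DIST_HUBER,0,.01,.01).ravel(); print(" ridge",f, "angle rel line",np.arctan(f[1]/f[0])-np.arctan2(d[1],d[0]),"mean ridge",T.mean(0), (T[:,:2].mean(0)-near)@np.c_[d,n])
for nm,b in (("jar",(440,462,270,296)),("bung",(440,460,228,244)),("beaker",(232,268,262,302)),("head",(332,376,203,230))):
    P=w[box(w[...,2]>.015,*b)]; print(nm,len(P),P.min(0).round(3),P.max(0).round(3)) if len(P) else print(nm,0)
E
```

```text
line n 171 z 0.005242366789462569 c 0.46105078 0.019942269 dir [0.9983926  0.05667716] yaw 0.05670755 ends -0.08305054051674042 0.07767403832314224
[0.37813374 0.0152352 ] [0.53859996 0.02434461]
long 625 zmax 0.0456014627468799 along 0.016526753166536307 0.11607911639057997 across -0.08851581288694822 0.05194177996312568
 ridge [ 0.99571955  0.09242608  0.46160257 -0.04921674] angle rel line 0.035850625 mean ridge [ 0.46324232 -0.04417758  0.08747371] [ 0.08160443 -0.06414099]
short 426 zmax 0.04127255988759189 along 0.016526753166536307 0.11298138321195204 across 0.05194177996312568 0.08541038035336906
 ridge [0.9653271  0.26104337 0.464755   0.08953798] angle rel line 0.20739533 mean ridge [0.46189624 0.08891951 0.08600301] [0.08780408 0.06881845]
jar 371 [ 0.392 -0.191  0.016] [0.461 0.068 1.224]
bung 105 [ 0.529 -0.187  0.016] [ 0.552 -0.165  0.029]
beaker 440 [0.392 0.068 0.015] [0.466 0.265 1.224]
head 1028 [ 0.392 -0.018  0.015] [0.601 0.071 1.224]
```

Emit:
jog_arm(
  deltas=[
    [0,0,0.1216,0,0,0,0.5],
    [0,0,0.1216,0,0,0,0.5],
    [0,0,0.1216,0,0,0,0.5],
    [0,0,0.1216,0,0,0,0.5],
    [0,0,0.1216,0,0,0,0.5],
    [0,0,0.1216,0,0,0,0.5],
    [0,0,0.1216,0,0,0,0.5],
    [0,0,0.1216,0,0,0,0.5],
    [0,0,0.1216,0,0,0,0.5],
    [0,0,0.1216,0,0,0,0.5],
  ],
)

```text
t: 0.88
tool_pos: [0.1826, 0.5973, 0.2523]
tool_rot: [2.163, 2.278, -0.002]
contact_force: [-0.0, -0.8, -0.7]
opening: 0.0426
```

Emit:
jog_arm(
  deltas=[
    [0,0,0,-3.25,1.05,0,0.5],
    [0,0,0,-3.25,1.05,0,0.5],
    [0,0,0,-3.25,1.05,0,0.5],
    [0,0,0,-3.25,1.05,0,0.5],
    [0,0,0,-3.25,1.05,0,0.5],
    [0,0,0,-3.25,1.05,0,0.5],
    [0,0,0,-3.25,1.05,0,0.5],
    [0,0,0,-3.25,1.05,0,0.5],
    [0,0,0,-3.25,1.05,0,0.5],
    [0,0,0,-3.25,1.05,0,0.5],
  ],
)

```text
t: 1.72
tool_pos: [0.3063, 0.2776, 0.2526]
tool_rot: [-2.155, -2.285, 0.001]
contact_force: [0.4, -0.9, 0.4]
opening: 0.0425
```

Emit:
jog_arm(
  deltas=[
    [0,0,0,-3.25,1.05,0,0.5],
    [0,0,0,-3.25,1.05,0,0.5],
    [0,0,0,-3.25,1.05,0,0.5],
    [0,0,0,-3.25,1.05,0,0.5],
    [0,0,0,-3.25,1.05,0,0.5],
    [0,0,0,-3.25,1.05,0,0.5],
    [0,0,0,-3.25,1.05,0,0.5],
    [0,0,0,-3.25,1.05,0,0.5],
    [0,0,0,-3.25,1.05,0,0.5],
    [0,0,0,-3.25,1.05,0,0.5],
    [0,0,0,0,0,0,0.5],
    [0,0,0,0,0,0,0.5],
  ],
)

```text
t: 2.72
tool_pos: [0.4299, -0.0403, 0.2525]
tool_rot: [-2.159, -2.28, 0.001]
contact_force: [-0.5, 0.9, -0.8]
opening: 0.0426
```

```bash
python3 - <<'E'
from h import *
o=ctrl.get_obs(); print({k:np.round(o[k],3) for k in("t","q","tool_pos","opening","contact_force")}, ctrl.tcp_to_tips)
print(R.from_rotvec(o["tool_rot"]).as_matrix().round(3)); print(np.round(vision.calibration("wrist")["hand_eye"],3))
shot("wrist","w1")
E
```

```text
{'t': np.float64(2.717), 'q': array([-0.266, -0.438,  2.039,  0.   ,  1.542, -0.321]), 'tool_pos': array([ 0.43 , -0.04 ,  0.253]), 'opening': np.float64(0.043), 'contact_force': array([-0.475,  0.905, -0.754])} 0.022
[[-0.055  0.999 -0.002]
 [ 0.999  0.055  0.001]
 [ 0.001 -0.002 -1.   ]]
[[-0.    -0.946 -0.323  0.083]
 [ 1.    -0.    -0.001 -0.001]
 [ 0.001 -0.323  0.946 -0.121]
 [ 0.     0.     0.     1.   ]]
```

View pics/w1.png

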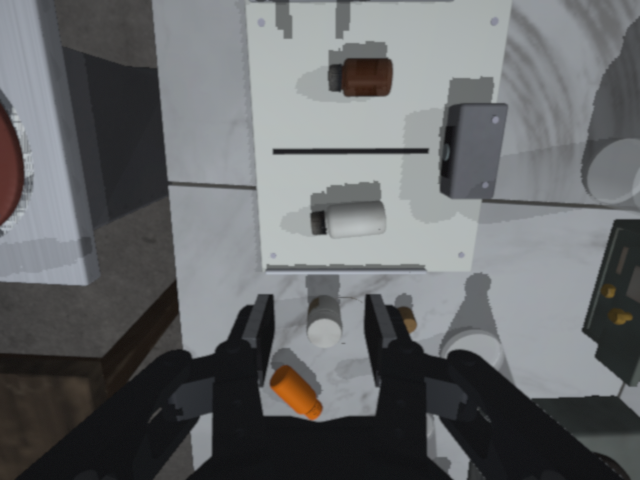

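The wrist view shows the line from (273,151) to (428,151), the white vial at (312–386, 200–238) with its cap on the left, and the brown vial at (330–392, 57–97). The fingers, jar and orange decoy are below.

```bash
cat > m.py <<'E'
from h import *
def meas(fn,lb,vb,sb,name="wrist"):
    z=np.load(f"pics/{fn}.npz"); im=z["im"].astype(int); w=z["w"]; g=im.sum(2)/3; ok=z["d"]>0
    def pts(m,b): k=np.zeros_like(m); k[b[2]:b[3],b[0]:b[1]]=True; return w[m&k&ok]
    P=pts(g<60,lb); P=P[np.abs(P[:,2]-.006)<.008]
    vx,vy,x0,y0=cv2.fitLine(P[:,:2].astype(np.float32),cv2.DIST_HUBER,0,.001,.001).ravel()
    d=np.array([vx,vy])*np.sign(vx); s=(P[:,:2]-[x0,y0])@d; n=np.array([-d[1],d[0]])
    near=np.array([x0,y0])+d*s.min(); org=near+d*((s.max()-s.min())*80/165)
    print("line",len(P),"len",s.max()-s.min(),"z",np.median(P[:,2]),"org",org,"yaw",np.arctan2(d[1],d[0]))
    for nm,b in(("long",vb),("short",sb)):
        P=pts((w[...,2]>.012)&(w[...,2]<.06),b); l=(P[:,:2]-org)@np.c_[d,n]
        T=l[P[:,2]>np.percentile(P[:,2],98)-.004]
        rect=cv2.minAreaRect((l*1000).astype(np.float32))
        print(nm,len(P),"ztop",np.percentile(P[:,2],98),"along",np.percentile(l[:,0],[.5,99.5]),"across",np.percentile(l[:,1],[.5,99.5]),"ridge c",T.mean(0),T[:,0].min(),T[:,0].max(),"rect",rect)
        f=cv2.fitLine(T.astype(np.float32),cv2.DIST_HUBER,0,.001,.001).ravel(); a=f[1]/f[0]; print("  axis angle",np.arctan(a))
E
python3 - <<'E'
from m import *
meas("w1",(265,440,140,162),(300,395,190,248),(322,400,48,105))
E
```

```text
line 517 len 0.16152654607588643 z 0.006588553031562527 org [0.45558543 0.01923323] yaw 0.058644794
long 2312 ztop 0.04245272897775001 along [-0.04034513  0.03630299] across [-0.08700306 -0.05048298] ridge c [ 0.00757391 -0.06942257] -0.032011180915495596 0.03720667488911854 rect ((-1.6869621276855469, -70.51887512207031), (77.58834075927734, 35.82358169555664), 5.603955268859863)
  axis angle 0.10254539
short 2266 ztop 0.03946855074024957 along [-0.02176137  0.0354571 ] across [0.05181672 0.08365345] ridge c [0.0135693  0.06786317] -0.018538313840106395 0.035792285270332 rect ((7.2191619873046875, 67.769775390625), (32.03341293334961, 58.22887420654297), 89.95989227294922)
  axis angle 0.016036244
```

Emit:
jog_arm(
  deltas=[
    [0,0,0,-0.97,1.8,0,0.3],
    [0,0,0,-0.96,1.8,0,0.3],
    [0,0,-0.1,0,0,2.5,0.3],
    [0,0,0,0,0,3,0.3],
    [0,0,0,0,0,3,0.3],
    [0,0,0,0,0,3,0.3],
    [0,0,0,0,0,3,0.3],
    [0,0,0,0,0,2.5,0.3],
    [0,0,0,0,0,1,0.3],
    [0,0,0,0,0,0,0.3],
    [0,0,0,0,0,0,0.3],
  ],
)

```text
t: 3.68
tool_pos: [0.4672, -0.0555, 0.0737]
tool_rot: [-2.037, -2.391, -0.0]
contact_force: [0.1, 0.3, 1.1]
opening: 0.0257
```

```bash
python3 - <<'E'
from h import *
o=ctrl.get_obs(); print({k:np.round(o[k],4) for k in("t","tool_pos","opening","contact_force")}, ctrl.tcp_to_tips)
shot("wrist","w2"); im,d,w=shot("side","s1")
cv2.imwrite("pics/c2.png",np.hstack([cv2.imread("pics/w2.png"),cv2.imread("pics/s1.png")])[::1,::1])
a=cv2.resize(cv2.imread("pics/c2.png"),(800,300)); cv2.imwrite("pics/c2.png",a)
E
```

```text
{'t': np.float64(3.6833), 'tool_pos': array([ 0.4672, -0.0555,  0.0737]), 'opening': np.float64(0.0257), 'contact_force': array([0.1331, 0.2713, 1.0677])} 0.022
```

View pics/c2.png

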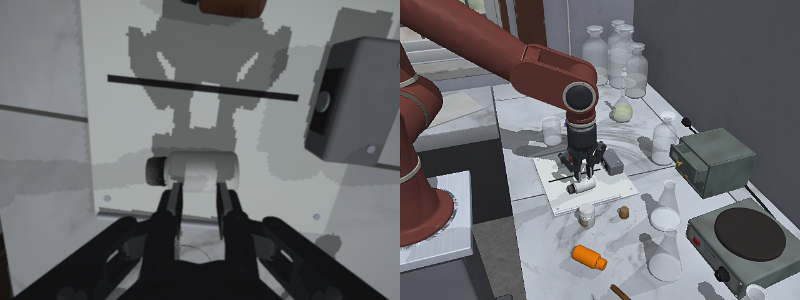

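Left (wrist): both fingertips are just above the vial's body, on its rear side, and the tool is aligned with the vial. Right (side): the gripper is clear of its neighbours.

Emit:
jog_arm(
  deltas=[
    [0,0,0,0,0,0.5,0.3],
    [0,0,0,0,0,0.3,0.3],
    [0,0,0,0,0,0.2,0.3],
    [0,0,0,0,0,0,0.3],
    [0,0,0,0,0,0,0.3],
  ],
)

```text
t: 4.2
tool_pos: [0.4671, -0.0563, 0.0633]
tool_rot: [-2.039, -2.39, 0.0]
contact_force: [0.0, 0.1, 0.2]
opening: 0.0257
```

Emit:
jog_arm(
  deltas=[
    [0,0,0,0,0,0.2,0.3],
    [0,0,0,0,0,0,0.3],
    [0,0,0,0,0,0,0.3],
  ],
)

```text
t: 4.45
tool_pos: [0.4676, -0.0569, 0.0629]
tool_rot: [2.038, 2.39, -0.002]
contact_force: [-4.7, -0.4, 9.0]
opening: 0.0256
```

Emit:
jog_arm(
  deltas=[
    [0,0,0.01,0.2,0,0,0.3],
    [0,0,0.01,0.3,0,0,0.3],
    [0,0,0.01,0.3,0,0,0.3],
    [0,0,0.01,0.3,0,0,0.3],
    [0,0,0.015,0.4,0,0,0.3],
    [0,0,0.015,0.4,0,0,0.3],
    [0,0,0.015,0.4,0,0,0.3],
    [0,0,0.015,0.4,0,0,0.3],
    [0,0,0,0.2,0,0,0.3],
    [0,0,0,0.1,0,0,0.3],
    [0,0,0,0,0,0,0.3],
    [0,0,0,0,0,0,0.3],
  ],
)

```text
t: 5.45
tool_pos: [0.4646, -0.0267, 0.0628]
tool_rot: [2.155, 2.284, 0.0]
contact_force: [-2.7, -0.4, 7.4]
opening: 0.0259
```

Emit:
jog_arm(
  deltas=[
    [0,0,0,0,0,-0.3,0.3],
    [0,0,0,0,0,-1.5,0.3],
    [0,0,0,0,0,-2.5,0.3],
    [0,0,0,-2,0,-2.5,0.3],
    [0,0,0,-1,0,-1.2,0.3],
    [0,0,0,0,0,0,0.3],
    [0,0,0,0,0,0,0.3],
  ],
)

```text
t: 6.03
tool_pos: [0.4659, -0.0567, 0.1415]
tool_rot: [2.157, 2.283, 0.001]
contact_force: [0.0, 0.3, -0.8]
opening: 0.0257
```

```bash
python3 - <<'E'
from h import *
o=ctrl.get_obs(); print({k:np.round(o[k],4) for k in("t","tool_pos","opening","contact_force")})
print(R.from_rotvec(o["tool_rot"]).as_matrix().round(3))
shot("wrist","w3")
E
```

```text
{'t': np.float64(6.0333), 'tool_pos': array([ 0.4659, -0.0567,  0.1415]), 'opening': np.float64(0.0257), 'contact_force': array([ 0.0329,  0.3294, -0.787 ])}
[[-0.056  0.998  0.001]
 [ 0.998  0.056  0.   ]
 [ 0.     0.001 -1.   ]]
```

View pics/w3.png

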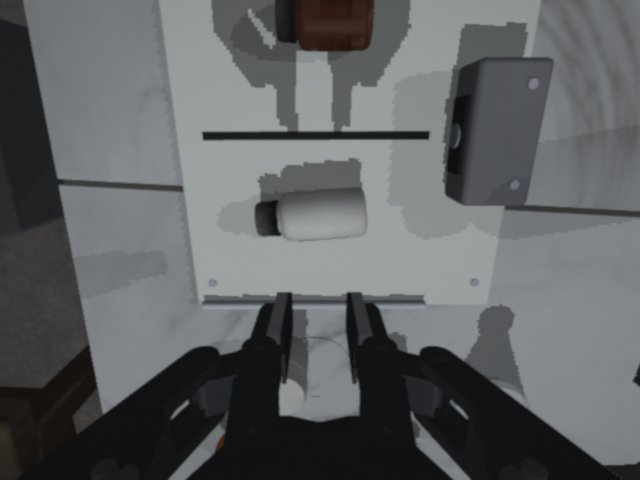

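The vial, at (255–368, 187–242), has rolled closer to the line at row 135. It looks nearly parallel to it.

```bash
python3 - <<'E'
from m import *
meas("w3",(198,435,128,143),(245,375,180,250),(272,378,0,58))
E
```

```text
line 1512 len 0.1639328109997958 z 0.006584218676652265 org [0.45555221 0.01929772] yaw 0.058244642
long 5014 ztop 0.04275997699799179 along [-0.04019029  0.0360786 ] across [-0.07155132 -0.03575726] ridge c [ 0.00753386 -0.05416426] -0.02260228737378476 0.036538099073239565 rect ((-1.9181098937988281, -55.60836410522461), (77.85493469238281, 36.36216354370117), 4.582231044769287)
  axis angle 0.075061895
short 4743 ztop 0.0395816497299875 along [-0.02120154  0.03586439] across [0.05159842 0.07598767] ridge c [0.01421109 0.06626859] -0.011180231124020872 0.036154807047128514 rect ((7.219970703125, 63.64220428466797), (25.352373123168945, 58.78367233276367), 86.54740905761719)
  axis angle 0.0016887564
```

Emit:
jog_arm(
  deltas=[
    [0,0,0,1.45,0,2,0.3],
    [0,0,-0.1,0,0,3,0.3],
    [0,0,0,0,0,2,0.3],
    [0,0,0,0,0,0.4,0.3],
    [0,0,0,0,0,0.3,0.3],
    [0,0,0,0,0,0.3,0.3],
    [0,0,0,0,0,0,0.3],
    [0,0,0,0,0,0,0.3],
  ],
)

```text
t: 6.75
tool_pos: [0.4621, -0.0422, 0.0627]
tool_rot: [-2.033, -2.385, 0.013]
contact_force: [-17.7, -2.8, 26.0]
opening: 0.0257
```

Emit:
jog_arm(
  deltas=[
    [0,0,0.02,0.2,0,0,0.3],
    [0,0,0.02,0.3,0,0,0.3],
    [0,0,0.02,0.4,0,0,0.3],
    [0,0,0.02,0.4,0,0,0.3],
    [0,0,0.02,0.4,0,0,0.3],
    [0,0,0.02,0.4,0,0,0.3],
    [0,0,0.02,0.4,0,0,0.3],
    [0,0,0.02,0.4,0,0,0.3],
    [0,0,0.02,0.3,0,0,0.3],
    [0,0,0.02,0.2,0,0,0.3],
    [0,0,0,0,0,0,0.3],
    [0,0,0,0,0,0,0.3],
  ],
)

```text
t: 7.75
tool_pos: [0.4634, -0.0074, 0.0622]
tool_rot: [2.267, 2.174, 0.002]
contact_force: [0.9, 1.7, 9.1]
opening: 0.0257
```

Emit:
jog_arm(
  deltas=[
    [0,0,0,0,0,-0.3,0.3],
    [0,0,0,0,0,-1.5,0.3],
    [0,0,0,0,0,-2.5,0.3],
    [0,0,-0.1,-1.6,0,-2.5,0.3],
    [0,0,0,-1.6,0,-1.2,0.3],
    [0,0,0,0,0,0,0.3],
    [0,0,0,0,0,0,0.3],
  ],
)

```text
t: 8.33
tool_pos: [0.4625, -0.0399, 0.1409]
tool_rot: [-2.157, -2.283, -0.0]
contact_force: [-0.9, 0.1, -1.3]
opening: 0.0257
```

```bash
python3 - <<'E'
from h import *
o=ctrl.get_obs(); print({k:np.round(o[k],4) for k in("t","tool_pos","opening","contact_force")})
print(R.from_rotvec(o["tool_rot"]).as_matrix().round(3))
shot("wrist","w4")
E
```

```text
{'t': np.float64(8.3333), 'tool_pos': array([ 0.4625, -0.0399,  0.1409]), 'opening': np.float64(0.0257), 'contact_force': array([-0.8969,  0.1279, -1.2909])}
[[-0.056  0.998 -0.001]
 [ 0.998  0.056  0.001]
 [ 0.001 -0.001 -1.   ]]
```

View pics/w4.png

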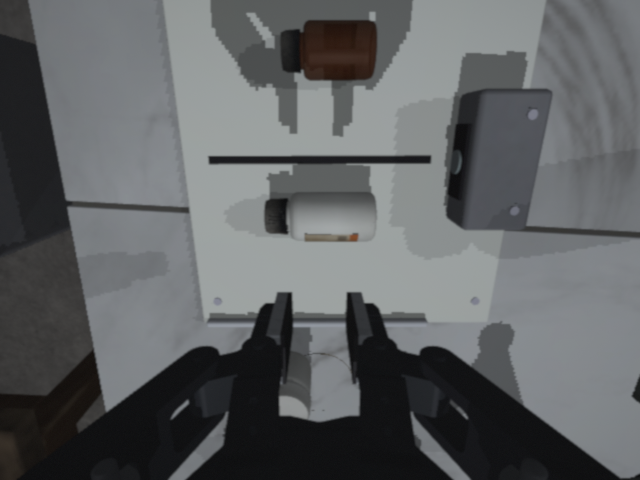

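The vial, at (265–376, 192–242), is now parallel to the line at row 159. Its label, now showing, confirms that it rolled. The press reached 26 N, so I'll go a little lighter.

```bash
python3 - <<'E'
from m import *
meas("w4",(203,436,152,168),(255,384,185,250),(272,384,12,86))
E
```

```text
line 1397 len 0.1630892630049022 z 0.006556634759950969 org [0.455454   0.01909558] yaw 0.057889577
long 5049 ztop 0.04239852562621449 along [-0.0359885   0.04038807] across [-0.05480601 -0.02090441] ridge c [ 0.01142709 -0.03807194] -0.017891596557437037 0.04080164341577081 rect ((2.1299896240234375, -38.08742904663086), (77.78543853759766, 34.595699310302734), 0.21970802545547485)
  axis angle -0.010164723
short 5287 ztop 0.03949912708095827 along [-0.02095227  0.03587364] across [0.05189348 0.08341224] ridge c [0.0142866  0.06806039] -0.016597282090913705 0.03625778840815987 rect ((7.404430389404297, 67.97048950195312), (32.534515380859375, 57.7615852355957), 89.98178100585938)
  axis angle 0.0065037203
```

Emit:
jog_arm(
  deltas=[
    [0,0,0,1.35,0.7,2,0.3],
    [0,0,0,0,0,3,0.3],
    [0,0,0,0,0,2,0.3],
    [0,0,0,0,0,0.3,0.3],
    [0,0,0,0,0,0.3,0.3],
    [0,0,0,0,0,0.2,0.3],
    [0,0,0,0,0,0.1,0.3],
    [0,0,0,0,0,0,0.3],
    [0,0,0,0,0,0,0.3],
  ],
)

```text
t: 9.13
tool_pos: [0.4695, -0.0261, 0.0631]
tool_rot: [2.155, 2.284, 0.001]
contact_force: [0.2, 0.0, -0.7]
opening: 0.0257
```

Emit:
jog_arm(
  deltas=[
    [0,0,0,0.2,0,0,0.3],
    [0,0,0,0.3,0,0,0.3],
    [0,0,0,0.4,0,0,0.3],
    [0,0,0,0.4,0,0,0.3],
    [0,0,0,0.4,0,0,0.3],
    [0,0,0,0.4,0,0,0.3],
    [0,0,0,0.4,0,0,0.3],
    [0,0,0,0.3,0,0,0.3],
    [0,0,0,0.3,0,0,0.3],
    [0,0,0,0.1,0,0,0.3],
    [0,0,0,0,0,0,0.3],
    [0,0,0,0,0,0,0.3],
  ],
)

```text
t: 10.13
tool_pos: [0.4677, 0.0059, 0.0627]
tool_rot: [2.155, 2.284, 0.002]
contact_force: [2.0, 1.0, 4.8]
opening: 0.0258
```

Emit:
jog_arm(
  deltas=[
    [0,0,0,0,0,-0.3,0.3],
    [0,0,0,0,0,-1.5,0.3],
    [0,0,0,0,0,-2.5,0.3],
    [0,0,0,-1.7,0,-2.5,0.3],
    [0,0,0,-1.6,0,-1.1,0.3],
    [0,0,0,0,0,0,0.3],
    [0,0,0,0,0,0,0.3],
  ],
)

```text
t: 10.72
tool_pos: [0.4684, -0.0274, 0.1408]
tool_rot: [-2.157, -2.282, 0.001]
contact_force: [-0.6, 0.2, -0.7]
opening: 0.0256
```

```bash
python3 - <<'E'
from m import *
o=ctrl.get_obs(); print({k:np.round(o[k],4) for k in("t","tool_pos","opening","contact_force")})
im,d,w=shot("wrist","w5")
org=np.array([.4555,.0192]); a=.058; D=np.array([[np.cos(a),-np.sin(a)],[np.sin(a),np.cos(a)]])
l=(w[...,:2]-org)@D; print("tcp",(np.array(o["tool_pos"])[:2]-org)@D)
m=(d>0)&(w[...,2]>.012)&(w[...,2]<.06)&(l[...,0]<.06)&(l[...,0]>-.06)&(l[...,1]<.03)&(l[...,1]>-.08)
n,lab,st,_=cv2.connectedComponentsWithStats(m.astype(np.uint8)); i=1+st[1:,4].argmax(); P=l[lab==i]
print(st[i],cv2.minAreaRect((P*1000).astype(np.float32)))
E
```

```text
{'t': np.float64(10.7167), 'tool_pos': array([ 0.4684, -0.0274,  0.1408]), 'opening': np.float64(0.0256), 'contact_force': array([-0.5753,  0.2268, -0.6801])}
tcp [ 0.01013625 -0.04724651]
[ 254  187  113   51 5144] ((2.2222862243652344, -22.779870986938477), (35.20268630981445, 77.61373901367188), 89.83641052246094)
```

Emit:
jog_arm(
  deltas=[
    [0,0,0,1.5,0,2,0.3],
    [0,0,0,0,0,3,0.3],
    [0,0,0,0,0,2,0.3],
    [0,0,0,0,0,0.3,0.3],
    [0,0,0,0,0,0.3,0.3],
    [0,0,0,0,0,0.2,0.3],
    [0,0,0,0,0,0.1,0.3],
    [0,0,0,0,0,0.05,0.3],
    [0,0,0,0,0,0,0.3],
  ],
)

```text
t: 11.52
tool_pos: [0.4683, -0.0122, 0.063]
tool_rot: [2.156, 2.285, -0.001]
contact_force: [-2.2, -1.3, 2.0]
opening: 0.0259
```

Emit:
jog_arm(
  deltas=[
    [0,0,0,0.2,0,0,0.3],
    [0,0,0,0.3,0,0,0.3],
    [0,0,0,0.3,0,0,0.3],
    [0,0,0,0.4,0,0,0.3],
    [0,0,0,0.4,0,0,0.3],
    [0,0,0,0.4,0,0,0.3],
    [0,0,0,0.3,0,0,0.3],
    [0,0,0,0.3,0,0,0.3],
    [0,0,0,0.2,0,0,0.3],
    [0,0,0,0,0,0,0.3],
    [0,0,0,0,0,0,0.3],
    [0,0,0,0,0,0,0.3],
  ],
)

```text
t: 12.52
tool_pos: [0.467, 0.016, 0.0629]
tool_rot: [2.155, 2.285, 0.001]
contact_force: [-2.5, -0.1, 5.2]
opening: 0.0255
```

Emit:
jog_arm(
  deltas=[
    [0,0,0,0,0,-0.3,0.3],
    [0,0,0,0,0,-1.5,0.3],
    [0,0,0,0,0,-2.5,0.3],
    [0,0,0,-1.7,0,-2.5,0.3],
    [0,0,0,-1.6,0,-1.15,0.3],
    [0,0,0,0,0,0,0.3],
    [0,0,0,0,0,0,0.3],
  ],
)

```text
t: 13.1
tool_pos: [0.4692, -0.0174, 0.1423]
tool_rot: [2.156, 2.282, 0.003]
contact_force: [0.2, -0.2, 0.1]
opening: 0.0256
```

```bash
cat > v.py <<'E'
from m import *
import sys
o=ctrl.get_obs(); print({k:np.round(o[k],4) for k in("t","tool_pos","opening","contact_force")})
im,d,w=shot("wrist",sys.argv[1])
org=np.array([.4555,.0192]); a=.058; D=np.array([[np.cos(a),-np.sin(a)],[np.sin(a),np.cos(a)]])
l=(w[...,:2]-org)@D; print("tcp",(np.array(o["tool_pos"])[:2]-org)@D)
m=(d>0)&(w[...,2]>.012)&(w[...,2]<.06)&(l[...,0]<.06)&(l[...,0]>-.06)&(l[...,1]<.03)&(l[...,1]>-.08)
n,lab,st,_=cv2.connectedComponentsWithStats(m.astype(np.uint8)); i=1+st[1:,4].argmax(); P=l[lab==i]
print(st[i],cv2.minAreaRect((P*1000).astype(np.float32)))
E
python3 v.py w6
```

```text
{'t': np.float64(13.1), 'tool_pos': array([ 0.4692, -0.0174,  0.1423]), 'opening': np.float64(0.0256), 'contact_force': array([ 0.17  , -0.2155,  0.1137])}
tcp [ 0.01151764 -0.03731243]
[ 252  182  112   50 5085] ((2.4179611206054688, -9.163818359375), (34.1633186340332, 77.60489654541016), 89.724853515625)
```

Emit:
jog_arm(
  deltas=[
    [0,0,0,2.25,0,2,0.3],
    [0,0,0,0,0,3,0.3],
    [0,0,0,0,0,2,0.3],
    [0,0,0,0,0,0.3,0.3],
    [0,0,0,0,0,0.3,0.3],
    [0,0,0,0,0,0.2,0.3],
    [0,0,0,0,0,0.1,0.3],
    [0,0,0,0,0,0.05,0.3],
    [0,0,0,0,0,0,0.3],
    [0,0,0,0,0,0,0.3],
  ],
)

```text
t: 13.98
tool_pos: [0.4678, 0.0051, 0.0629]
tool_rot: [2.155, 2.284, 0.001]
contact_force: [-2.0, -0.0, 4.7]
opening: 0.0254
```

Emit:
jog_arm(
  deltas=[
    [0,0,0,0.15,0,0,0.3],
    [0,0,0,0.2,0,0,0.3],
    [0,0,0,0.3,0,0,0.3],
    [0,0,0,0.3,0,0,0.3],
    [0,0,0,0.3,0,0,0.3],
    [0,0,0,0.2,0,0,0.3],
    [0,0,0,0.2,0,0,0.3],
    [0,0,0,0.2,0,0,0.3],
    [0,0,0,0,0,0,0.3],
    [0,0,0,0,0,0,0.3],
    [0,0,0,0,0,0,0.3],
  ],
)

```text
t: 14.9
tool_pos: [0.4668, 0.0239, 0.0629]
tool_rot: [2.155, 2.284, 0.002]
contact_force: [-1.9, -1.1, 6.1]
opening: 0.0258
```

Emit:
jog_arm(
  deltas=[
    [0,0,0,0,0,-0.3,0.3],
    [0,0,0,0,0,-1.5,0.3],
    [0,0,0,0,0,-2.5,0.3],
    [0,0,0,-3,0,-2.5,0.3],
    [0,0,0,-3,0,-2.5,0.3],
    [0,0,0,-1,0,-1.5,0.3],
    [0,0,0,0,0,0,0.3],
    [0,0,0,0,0,0,0.3],
  ],
)

```text
t: 15.57
tool_pos: [0.4707, -0.0463, 0.1705]
tool_rot: [2.156, 2.282, 0.003]
contact_force: [0.3, 0.2, -1.0]
opening: 0.0256
```

```bash
python3 v.py w7
```

```text
{'t': np.float64(15.5667), 'tool_pos': array([ 0.4707, -0.0463,  0.1705]), 'opening': np.float64(0.0256), 'contact_force': array([ 0.2949,  0.164 , -0.9787])}
tcp [ 0.01139922 -0.06630495]
[ 256  126  106   49 4676] ((2.3464736938476562, -1.181600570678711), (35.32276916503906, 77.66757202148438), 89.8037109375)
```

View pics/w7.png

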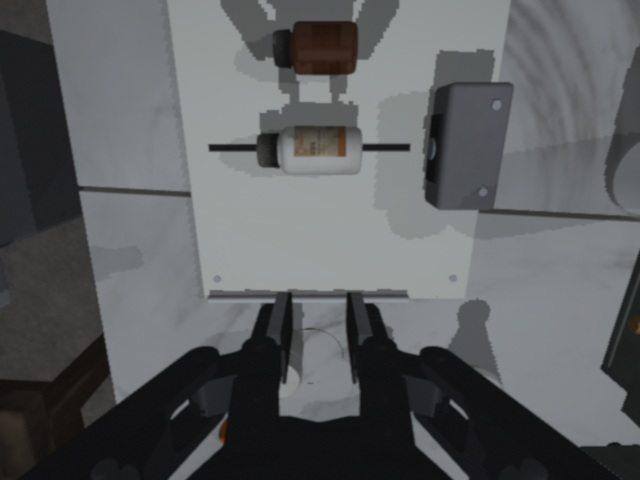

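The vial lies on the line: the line shows at both ends at row 147, and the vial spans (256–362, 126–175). The short vial, at (273–358, 22–75), looks undisturbed. I'll take one more reading to check it's at rest and that its neighbours haven't moved, then hand in.

```bash
python3 v.py w8; python3 - <<'E'
from m import *
meas("w8",(205,412,143,153),(250,368,120,182),(265,365,15,80))
ctrl.finish_job(); print(ctrl.get_obs()["t"])
E
```

```text
{'t': np.float64(15.6167), 'tool_pos': array([ 0.4698, -0.0456,  0.1689]), 'opening': np.float64(0.0254), 'contact_force': array([-0.5876, -0.2763,  0.1196])}
tcp [ 0.01047239 -0.06553868]
[ 258  127  106   49 4690] ((2.446025848388672, -0.8977298736572266), (35.09200668334961, 77.75753784179688), 89.91414642333984)
line 558 len 0.1634038272145919 z 0.00661787992099834 org [0.45559072 0.01920662] yaw 0.05718592
long 4690 ztop 0.04256858630531523 along [-0.03574464  0.04067104] across [-0.01810281  0.0166317 ] ridge c [ 0.01168905 -0.00113473] -0.017837452721855402 0.04089143193664594 rect ((2.355804443359375, -0.8971672058105469), (35.092010498046875, 77.75753784179688), 89.96080017089844)
  axis angle 0.006540049
short 4204 ztop 0.03956341400929525 along [-0.02128607  0.03549551] across [0.05186408 0.08333589] ridge c [0.01414992 0.06790764] -0.013058131973429863 0.0359223151751421 rect ((7.078348159790039, 67.67996215820312), (57.707645416259766, 31.968032836914062), 0.10220229625701904)
  axis angle 0.010944073
the job is handed in; nothing more can be done
the job is handed in; nothing more can be done
```

The longer vial now lies on the black line and the job is handed in, with the arm clear of everything at about 15.6 s. I rolled it there in five strokes with two fingertips on top, and turned it parallel to the line during the first two. It was never gripped or lifted.

**Longer vial:** the last wrist-camera check put its middle about 1 mm off the line sideways and 2 mm from the line's middle lengthways. Its axis is within 0.01 rad of the line. Two readings 0.05 s apart agreed to 0.3 mm, so it looks at rest. The top of the vial read about 1.5 mm high throughout, which fits the 2 mm calibration tolerance.

**Rolling:** it moved about 15 mm in the first stroke and 17 mm in the second, and the label came into view. I judged the 1.2 rad turn from that and did not measure it directly.

**Shorter vial:** it is within 0.2 mm of its first wrist-camera reading.

**Beaker, jar and bung:** I did not re-measure them; the arm stayed clear of them throughout.

**Forces:** pressing was mostly 5–9 N. The second touchdown briefly read about 26 N downward and 18 N sideways, so I pressed more lightly after that. The third touchdown read no contact force, but contact came during that stroke and the vial rolled as planned.

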